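# Open the wide slide case

### The job

Open the wider of the two microscope slide cases for loading: press down the release tab at its front so that the sprung lid pops up, then push the lid back until it is fully open and stays open by itself. Leave the narrow case shut, and pick up or shift nothing: neither the cases nor the things standing around them.

Things in the scene. Friction and masses are not known exactly. Their poses are not given: they have to be found in the camera images.
- wide_case: the wide slide case, the one to open: heavy cream die-cast box standing loose on the bench, body 100 x 130 mm (x by y) and 55 mm high, on a 16 mm plinth that runs 50 mm further out to the front (-x) under the release tab. Origin: centre of the 100 mm body's underside; x points from the tab to the hinge (to the back), z up.
- wide_case_hinge (a point): middle of the lid's hinge line, which runs along the case's y: 45 mm behind the case's origin, 55 mm above the bench. Axes as the case.
- wide_case_pad (a point): centre of the top face of the release tab's press pad: a ridged aluminium pad 26 mm (x) by 36 mm (y) in front of the lid, level with the bench when at rest, 43 mm above it, 123 mm in front of the hinge line and 33 mm in front of the lid's edge. Turns with the tab.
- wide_case_edge (a point): middle of the lid's front lower edge, 90 mm from the hinge line, moving with the lid. The lid is a flat black plate 90 x 120 mm, 8 mm thick, of about 80 g; its underside is level with the hinge when shut, and a 5 mm steel lip under the tab's hook stands out of the middle of the edge.
- wide_case_lid (a joint): lid angle in rad: 0 shut and latched; unlatched, a leaf spring (28 mm, by the hinge, +y side) raises it to about 0.95 in half a second and it rests there, its lower edge 73 mm above and 52 mm in front of the hinge line; from there it swings lightly (weak damper, under 2 N at its edge); past upright (1.57) it leans back slowly by its own weight to its stop at 1.92, fully open, and stays.
- wide_case_tab (a joint): release tab angle in rad: 0 at rest, grows as the pad is pushed down, stop at 0.32 (pad down about 7 mm). The lid is freed at about 0.15 to 0.2 (3.5 to 4.5 mm). The pad needs about 3 N to free the lid and 6 N at the stop, and springs back when let go. The hook of the tab stands 8 mm above the case's rim.
- narrow_case: the narrow slide case, same build, to be left shut: heavy cream die-cast box standing loose on the bench, body 100 x 80 mm (x by y) and 55 mm high, on a 16 mm plinth that runs 50 mm further out to the front (-x) under the release tab. Origin: centre of the 100 mm body's underside; x points from the tab to the hinge (to the back), z up.
- narrow_case_hinge (a point): middle of the lid's hinge line, which runs along the case's y: 45 mm behind the case's origin, 55 mm above the bench. Axes as the case.
- narrow_case_pad (a point): centre of the top face of the release tab's press pad: a ridged aluminium pad 26 mm (x) by 36 mm (y) in front of the lid, level with the bench when at rest, 43 mm above it, 123 mm in front of the hinge line and 33 mm in front of the lid's edge. Turns with the tab.
- narrow_case_edge (a point): middle of the lid's front lower edge, 90 mm from the hinge line, moving with the lid. The lid is a flat black plate 90 x 70 mm, 8 mm thick, of about 80 g; its underside is level with the hinge when shut, and a 5 mm steel lip under the tab's hook stands out of the middle of the edge.
- narrow_case_lid (a joint): lid angle in rad: 0 shut and latched; unlatched, a leaf spring (28 mm, by the hinge, +y side) raises it to about 0.95 in half a second and it rests there, its lower edge 73 mm above and 52 mm in front of the hinge line; from there it swings lightly (weak damper, under 2 N at its edge); past upright (1.57) it leans back slowly by its own weight to its stop at 1.92, fully open, and stays.
- narrow_case_tab (a joint): release tab angle in rad: 0 at rest, grows as the pad is pushed down, stop at 0.32 (pad down about 7 mm). The lid is freed at about 0.15 to 0.2 (3.5 to 4.5 mm). The pad needs about 3 N to free the lid and 6 N at the stop, and springs back when let go. The hook of the tab stands 8 mm above the case's rim.
- objective: spare microscope objective, steel, 33 mm across, 50 mm tall, standing; a bystander. Origin: centre of its underside, z up.
- dropper: amber dropper bottle, 36 mm across, 75 mm tall, standing; a bystander. Origin: centre of its underside, z up.
- jar: glass jar with white cap, 56 mm across, 60 mm tall, standing; a bystander. Origin: centre of its underside, z up.
There are look-alikes about, which are no part of the job. What is shaped like the narrow_case but purple is not meant.

How it is judged:
By the outcome, as a careful person would: the job done as asked, in the order asked, and still so for the second after the job is handed in, with the robot touching nothing.
It also fails if it takes over 38 s, if anything falls off the work surface, if the arm or the gripper's body presses on something with over 40 N, if the wrist force passes 120 N, or if a joint passes its speed limit or range.

### The arm

A 6-joint arm with a two-finger parallel gripper is mounted at the origin on the work surface. World frame = base frame: x ahead of the robot, y to its left, z up, the work surface at z = 0. Lengths are in m, angles in rad, forces in N, time in s.
With the tool pointing down it reaches from about 0.4 to 0.825 m from the base axis. Payload 7 kg.
Tool frame: the origin (TCP) lies at the very end of the fingers, on their centre line; the grasp point (between the pads) lies 19 mm behind it; z points along the fingers, y is the direction in which the jaws open and shut (so a half turn about z gives the same grasp; the last joint's range is limited). The gripper opens to 85 mm and grips with 20 to 120 N. Pads are 22 mm wide; open, the fingers measure 114 mm over their backs; the gripper's body (76 mm by 85 mm) begins 54 mm behind the grasp point. The pads swing forward as they close: fully open they stand 13 mm farther back than shut.
Start: joints at [-0.925, 0.359, 0.012, 0, -1.224, -0.288], TCP at [0.236, -0.632, 0.231] pointing down, gripper open.
Joint ranges: [-3.07, 3.07], [-1.43, 2.12], [-1.02, 1.25], [-3.03, 1.67], [-3.05, -0], [-3.03, 3.03]. Speed limits (rad/s): [2.39, 2.39, 3.01, 3.14, 3.14, 3.14].

### API

Orientations are given as a rotation vector (axis times angle).
In Python, from workcell import arm gives the robot as it stands.
- The arm moves only by the tool arm_command, never from a script. Its argument "moves" is a list of rows, each an object of numbers: "tx", "ty", "tz": the shift along the tool's x, y, z in cm; "ax", "ay", "az": the turn, a rotation vector about the tool's x, y, z in rad. A call has 1 to 8 rows; each row is the pose to reach, as a shift and turn from the pose measured when the call began, along the tool's axes at that moment; what a row does not reach only later rows make up. A row lasts 1/8 s, in which the tool goes at most 62.5 mm and 10.7 degrees, less where a joint would pass 70% of its speed; a pose out of reach is approached as far as the arm can. A call with a gripper value outside its range is refused whole. "fingers" is the closure, from -1 (fully open) to 1 (shut), set as the call begins (left out, the last holds). The fingers move at their own pace and stop on an object; "grip_force" is the grip in N (left out, the last holds). Time passes only in rows, so rows that repeat a pose let the fingers close. It gives the time, the measured TCP pose, the force and the opening at its end, in the units of the state.
- arm.get_obs(): the state, without advancing time (a new reading comes with each control period).
- arm.capture(name): name is "scene" or "top" or "wrist"; returns a dict with "color" (480x640x3 uint8, red, green, blue), "depth" (480x640 float32, m along the optical axis (not along the pixel's ray), 0 where there is no reading), "camera_matrix" (3x3 intrinsics, pixels), "rvec" (rotation vector, rad) and "tvec" (3), from world to camera coordinates, as OpenCV has them. Camera axes: x right, y down, z forward; pixel columns grow to the right and rows downward; lengths in m; the calibration is good to about 2 mm. A picture is of the moment at which its call begins.
- arm.close_job(): hands the job in, once; it reports no verdict.
The state is a dict: "clock": time; "joint_pos": joint angles; "dq": joint speeds; "tau": joint torques, N m; "position": TCP position; "eef_rot": TCP orientation; "ft_force": force on the tool from outside, world axes, zero at the start; "wrist_torque": the same for the moment, N m; "opening": opening from 0.0 (shut) to 1.0 (fully open).
Only numpy, scipy, OpenCV 4.12 (cv2) and the standard library are available. Lean on these libraries where they do the work, as an engineer would, in place of code of your own. Each camera call takes 0.05 s, during which the arm holds its last target.

## Working session

There is one attempt and no reset: what is moved stays moved. The work goes in short steps, Python scripts to look and compute and a tool call to move; the robot and the scene stay as the last step left them, time stands still between calls to the robot, and variables do not carry over. Pictures are saved under pics/ and viewed, and the job is handed in when it is done.

Besides the shell and the picture viewer there is one more tool, called after "Emit:" as a command line: name --argument value ..., lists and objects as JSON in quotes. arm_command: Moves the arm, as the interface text tells. Its arguments: {"type":"object","properties":{"moves":{"type":"array","items":{"type":"object","properties":{"tx":{"type":"number"},"ty":{"type":"number"},"tz":{"type":"number"},"ax":{"type":"number"},"ay":{"type":"number"},"az":{"type":"number"}}}},"fingers":{"type":"number"},"grip_force":{"type":"number"}},"required":["moves"]}

```bash
mkdir -p pics; ls
python3 - <<'E'
from workcell import arm
import cv2,numpy as np
o=arm.get_obs();print(o)
for n in("scene","top"):
    c=arm.capture(n);cv2.imwrite(f"pics/{n}0.png",c["color"][:,:,::-1]);np.savez(f"{n}0.npz",**c)
    print(n,c["camera_matrix"],c["rvec"],c["tvec"])
E
```

```text
pics
{'clock': 0.0, 'joint_pos': array([-9.24928213e-01,  3.59381079e-01,  1.10123985e-02, -3.55383315e-04,
       -1.22410410e+00, -2.88105789e-01]), 'dq': array([ 0.0006865 ,  0.00020805, -0.00204411, -0.00293479, -0.00084898,
       -0.00069497]), 'tau': array([ 2.01047958e-03, -5.83316946e+01,  2.93432897e+01,  6.93619832e+00,
       -5.78605745e-03,  3.36210735e-05]), 'position': array([ 0.23616546, -0.63179391,  0.23034628]), 'eef_rot': array([ 5.58711044e-01, -3.09104714e+00, -2.58732542e-03]), 'ft_force': array([ 0.12990785, -0.45133202,  0.80844642]), 'wrist_torque': array([-0.0179116 ,  0.00207218,  0.04152035]), 'opening': 1.0036271170652842}
scene [[548.13699074   0.         327.44459091]
 [  0.         548.13699074 249.6285515 ]
 [  0.           0.           1.        ]] [ 0.83064792  2.46461361 -1.23295412] [ 0.49532827 -0.16657012  1.43042208]
top [[476.58321754   0.         313.01161801]
 [  0.         476.58321754 243.87773678]
 [  0.           0.           1.        ]] [ 2.15554671 -2.11810122  0.20073887] [-0.02615061  0.59863947  0.97193991]
```

View pics/scene0.png

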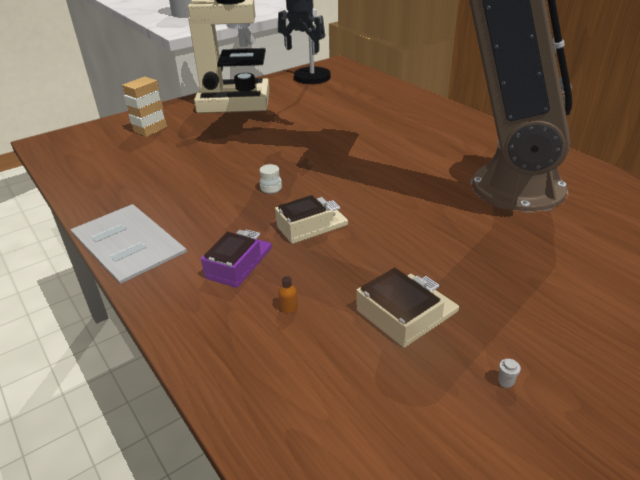

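View pics/top0.png

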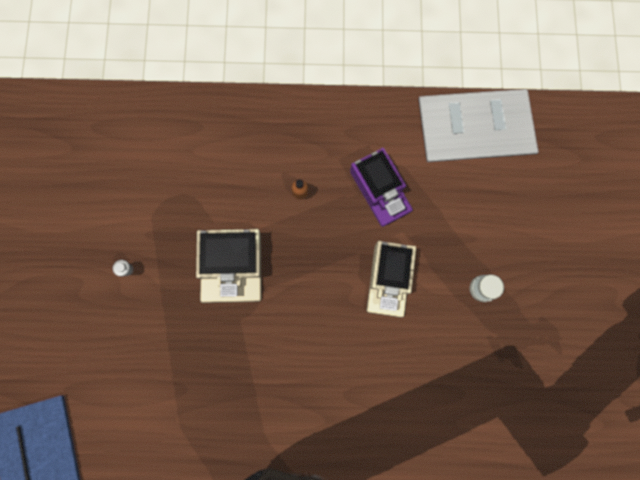

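Candidates: the wide cream case at top (228,262) / scene (400,303), the narrow cream case at top (395,278), and the purple look-alike at top (380,185). The wide cream one is the target. I'll check it in a close crop and measure it.

```bash
cat > h.py <<'E'
import cv2,numpy as np
def cam(d):
    R,_=cv2.Rodrigues(d["rvec"]);return d["camera_matrix"],R,d["tvec"].reshape(3)
def atz(d,u,v,z):
    K,R,t=cam(d);r=R.T@np.linalg.solve(K,[u,v,1.]);c=-R.T@t;return c+r*(z-c[2])/r[2]
def dep(d,u,v):
    K,R,t=cam(d);Z=d["depth"][int(round(v)),int(round(u))];return R.T@(np.linalg.solve(K,[u,v,1.])*Z-t)
def proj(d,P):
    K,R,t=cam(d);return cv2.projectPoints(np.array(P,float).reshape(-1,3),d["rvec"],d["tvec"],K,None)[0].reshape(-1,2)
E
python3 - <<'E'
from h import *
d=np.load("top0.npz")
c=d["color"][215:315,180:280,::-1];cv2.imwrite("pics/crop0.png",cv2.resize(c,(600,600),interpolation=cv2.INTER_CUBIC))
s=np.load("scene0.npz")
c=s["color"][260:350,340:470,::-1];cv2.imwrite("pics/crop1.png",cv2.resize(c,(780,540),interpolation=cv2.INTER_CUBIC))
for u,v in[(228,250),(228,290),(210,290),(300,187),(122,267),(395,265),(488,287)]:print(u,v,dep(d,u,v).round(4))
E
```

```text
228 250 [0.5806 0.1641 0.0628]
228 290 [0.4975 0.1632 0.0444]
210 290 [0.499  0.2072 0.0149]
300 187 [0.7209 0.0147 0.0663]
122 267 [0.5418 0.3886 0.0508]
395 265 [ 0.5542 -0.1886  0.069 ]
488 287 [ 0.512  -0.3858  0.0618]
```

View pics/crop0.png

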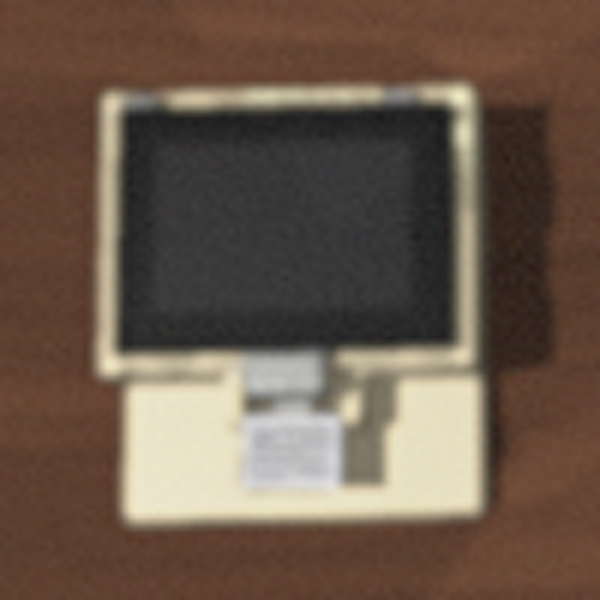

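View pics/crop1.png

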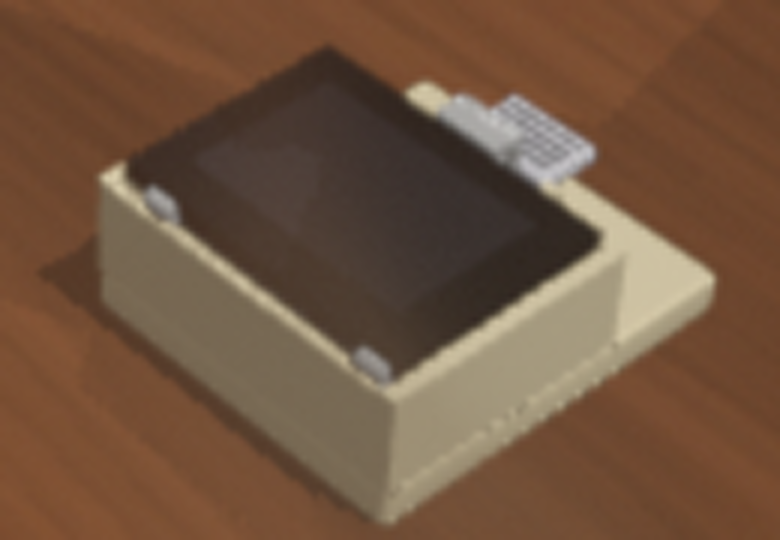

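The crop shows the wide case with its shut black lid and the pad centred at crop (293,450), which is full image (228.4,289.6). Next is the pose.

Run:
```python
from h import *
d=np.load("top0.npz");s=np.load("scene0.npz")
f=lambda x,y:(180+(x+.5)/6-.5,215+(y+.5)/6-.5)
P={n:atz(d,*f(*q),z) for n,q,z in[("pad",(293,450),.043),("fl",(98,378),.055),("fr",(478,366),.055),("rl",(100,92),.055),("rr",(473,86),.055),("pl",(125,522),.016),("pr",(484,515),.016),
 ("lidfl",(118,350),.063),("lidfr",(457,346),.063),("lidrl",(121,104),.063),("lidrr",(448,106),.063)]}
for k,v in P.items():print(k,v.round(4))
for a,b in(("fl","fr"),("rl","rr"),("pl","pr"),("lidfl","lidfr")):
    w=P[a]-P[b];print(a,b,np.linalg.norm(w).round(4),np.degrees(np.arctan2(-w[0],w[1])).round(2))
g=lambda x,y:(340+(x+.5)/6-.5,260+(y+.5)/6-.5)
Q={n:atz(s,*g(*q),z) for n,q,z in[("pad",(540,138),.043),("rl",(392,400),.055),("rr",(100,178),.055),("fl",(622,258),.055)]}
for k,v in Q.items():print("scene",k,v.round(4))
w=Q["rl"]-Q["rr"];print(np.linalg.norm(w),np.degrees(np.arctan2(-w[0],w[1])))
w=Q["rl"]-Q["fl"];print(np.linalg.norm(w),np.degrees(np.arctan2(w[1],w[0])))
```

```text
pad [0.4985 0.1626 0.043 ]
fl [0.5217 0.2301 0.055 ]
fr [0.5283 0.097  0.055 ]
rl [0.6242 0.2354 0.055 ]
rr [0.629  0.1023 0.055 ]
pl [0.4735 0.2264 0.016 ]
pr [0.4782 0.0967 0.016 ]
lidfl [0.5308 0.2219 0.063 ]
lidfr [0.5344 0.1038 0.063 ]
lidrl [0.6184 0.2259 0.063 ]
lidrr [0.6199 0.1101 0.063 ]
fl fr 0.1333 2.84
rl rr 0.1332 2.05
pl pr 0.1297 2.09
lidfl lidfr 0.1182 1.71
scene pad [0.4942 0.1681 0.043 ]
scene rl [0.622  0.2339 0.055 ]
scene rr [0.6275 0.1061 0.055 ]
scene fl [0.5254 0.2325 0.055 ]
0.12794739226264285 2.4343920179733973
0.09661879753153042 0.8703464385164392
```

Top and scene agree on the pose: yaw about 2.2°, origin (0.576, 0.166), predicted pad (0.498, 0.163) against (0.4985, 0.1626) measured. Next I'll work out the approach moves.

```bash
cat >> h.py <<'E'
from scipy.spatial.transform import Rotation as Ro
YAW=np.radians(2.2)
c_,s_=np.cos(YAW),np.sin(YAW)
CX=np.array([c_,s_,0]);CY=np.array([-s_,c_,0]);CZ=np.array([0,0,1.])
O=np.array([.576,.166,0])
def case(x,y,z):return O+x*CX+y*CY+z*CZ
RT=Ro.from_matrix(np.c_[-CX,CY,-CZ])
def rel(o,p):
    R=Ro.from_rotvec(o["eef_rot"]);return (R.inv().apply(np.array(p)-o["position"])*100).round(2),(R.inv()*RT).as_rotvec().round(3)
E
python3 - <<'E'
from h import *
from workcell import arm
o=arm.get_obs()
for p in[(.44,-.22,.2),case(-.082,0,.09)]:print(p,*rel(o,p))
E
```

```text
(0.44, -0.22, 0.2) [-33.51  31.44   3.09] [ 0.001 -0.     0.319]
[0.49406044 0.1628522  0.09      ] [-51.98  65.39  14.14] [ 0.001 -0.     0.319]
```

Emit:
arm_command --moves '[{"tx": -2.5, "ty": 2.3, "tz": 0.2, "az": 0.04}, {"tx": -6.5, "ty": 6, "tz": 0.6, "az": 0.08}, {"tx": -11, "ty": 10.3, "tz": 1, "az": 0.12}, {"tx": -15.5, "ty": 14.5, "tz": 1.4, "az": 0.16}, {"tx": -20, "ty": 18.8, "tz": 1.8, "az": 0.2}, {"tx": -24.5, "ty": 23, "tz": 2.2, "az": 0.24}, {"tx": -29, "ty": 27.2, "tz": 2.6, "az": 0.28}, {"tx": -33.5, "ty": 31.4, "tz": 3, "az": 0.32}]' --fingers 1 --grip_force 30

```text
invalid input at $.moves[0]: expected keys tx, ty, tz, ax, ay, az
```

Run:
```python
from h import *
from workcell import arm
o=arm.get_obs();print(o["clock"],o["position"],o["opening"],o["ft_force"])
for p in[case(-.082,0,.1)]:print(p,*rel(o,p))
```

```text
0.1 [ 0.2362225  -0.63185445  0.23046943] 0.9962013067717833 [ 0.37795877 -0.29359987 -0.45061931]
[0.49406044 0.1628522  0.1       ] [-51.98  65.39  13.14] [ 0.001 -0.     0.319]
```

Emit:
arm_command --moves '[{"tx": -2.5, "ty": 2.3, "tz": 0.2, "ax": 0, "ay": 0, "az": 0.04}, {"tx": -6.5, "ty": 6, "tz": 0.6, "ax": 0, "ay": 0, "az": 0.08}, {"tx": -11, "ty": 10.3, "tz": 1, "ax": 0, "ay": 0, "az": 0.12}, {"tx": -15.5, "ty": 14.5, "tz": 1.4, "ax": 0, "ay": 0, "az": 0.16}, {"tx": -20, "ty": 18.8, "tz": 1.8, "ax": 0, "ay": 0, "az": 0.2}, {"tx": -24.5, "ty": 23, "tz": 2.2, "ax": 0, "ay": 0, "az": 0.24}, {"tx": -29, "ty": 27.2, "tz": 2.6, "ax": 0, "ay": 0, "az": 0.28}, {"tx": -33.5, "ty": 31.4, "tz": 3, "ax": 0, "ay": 0, "az": 0.32}]' --fingers 1 --grip_force 30

```text
clock: 1.1
position: [0.4405, -0.2185, 0.2008]
eef_rot: [0.057, -3.141, -0.002]
ft_force: [1.2, -0.2, 0.1]
opening: -0.0
```

Run:
```python
from h import *
from workcell import arm
o=arm.get_obs();print(o["clock"],o["position"],o["opening"],o["ft_force"])
for p in[case(-.082,0,.1)]:print(p,*rel(o,p))
```

```text
1.1 [ 0.44048966 -0.21846486  0.20081164] -6.370434008101313e-05 [ 1.18255753 -0.2216106   0.05951747]
[0.49406044 0.1628522  0.1       ] [-6.75 37.9  10.13] [ 0.001 -0.    -0.002]
```

Emit:
arm_command --moves '[{"tx": -0.7, "ty": 4, "tz": 0, "ax": 0, "ay": 0, "az": 0}, {"tx": -1.7, "ty": 9.5, "tz": 0.5, "ax": 0, "ay": 0, "az": 0}, {"tx": -2.7, "ty": 15, "tz": 1.5, "ax": 0, "ay": 0, "az": 0}, {"tx": -3.7, "ty": 20.5, "tz": 3, "ax": 0, "ay": 0, "az": 0}, {"tx": -4.7, "ty": 26, "tz": 5, "ax": 0, "ay": 0, "az": 0}, {"tx": -5.7, "ty": 31.5, "tz": 7, "ax": 0, "ay": 0, "az": 0}, {"tx": -6.7, "ty": 36.5, "tz": 9, "ax": 0, "ay": 0, "az": 0}, {"tx": -6.75, "ty": 37.9, "tz": 10.1, "ax": 0, "ay": 0, "az": 0}]'

```text
clock: 2.1
position: [0.494, 0.1653, 0.0989]
eef_rot: [0.061, -3.14, -0.001]
ft_force: [0.7, 0.0, 0.8]
opening: -0.001
```

Run:
```python
from h import *
from workcell import arm
o=arm.get_obs();print(o["clock"],o["position"],o["opening"],o["ft_force"])
for p in[case(-.082,0,.048)]:print(p,*rel(o,p))
for n in("scene","wrist"):
    c=arm.capture(n);im=c["color"][:,:,::-1]
    if n=="scene": im=cv2.resize(im[200:380,320:560],(800,600))
    cv2.imwrite(f"pics/{n}2.png",im)
```

```text
2.1 [0.49398842 0.16529273 0.09892421] -0.0011622414166006308 [0.65607891 0.00494108 0.80411622]
[0.49406044 0.1628522  0.048     ] [-0.   -0.25  5.09] [ 0.001 -0.001  0.001]
```

View pics/scene2.png

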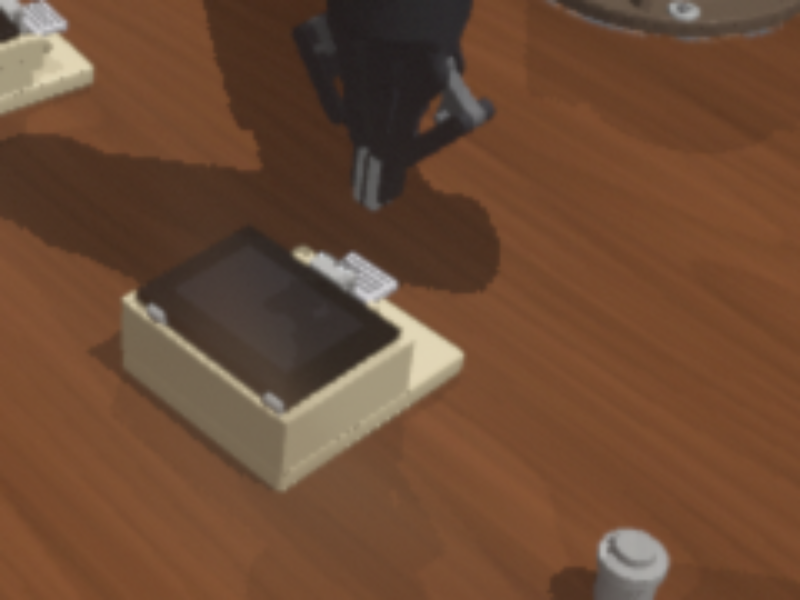

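View pics/wrist2.png

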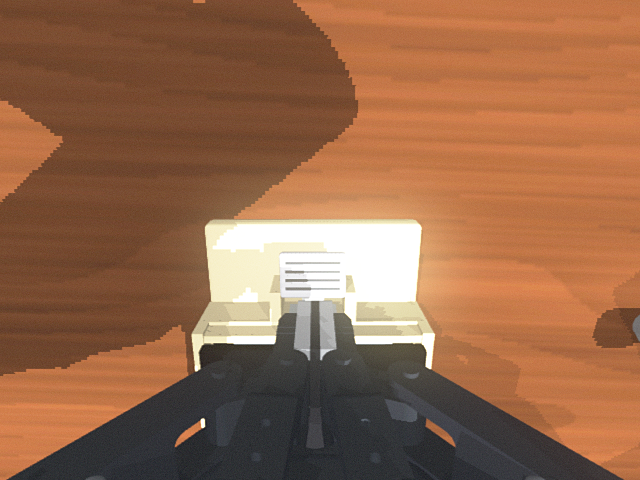

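The scene crop shows the closed fingers above the pad (fingertip at (375,205), pad at (365,275)). The wrist view shows the fingers in line with the pad at (312,275). Now I'll lower and press.

Emit:
arm_command --moves '[{"tx": 0, "ty": -0.1, "tz": 1, "ax": 0, "ay": 0, "az": 0}, {"tx": 0, "ty": -0.25, "tz": 2.5, "ax": 0, "ay": 0, "az": 0}, {"tx": 0, "ty": -0.25, "tz": 4, "ax": 0, "ay": 0, "az": 0}, {"tx": 0, "ty": -0.25, "tz": 5, "ax": 0, "ay": 0, "az": 0}, {"tx": 0, "ty": -0.25, "tz": 5.3, "ax": 0, "ay": 0, "az": 0}, {"tx": 0, "ty": -0.25, "tz": 5.6, "ax": 0, "ay": 0, "az": 0}, {"tx": 0, "ty": -0.25, "tz": 5.8, "ax": 0, "ay": 0, "az": 0}, {"tx": 0, "ty": -0.25, "tz": 5.9, "ax": 0, "ay": 0, "az": 0}]'

```text
clock: 3.2
position: [0.493, 0.161, 0.0399]
eef_rot: [0.06, -3.138, 0.0]
ft_force: [-2.9, -0.1, 4.2]
opening: 0.001
```

Run:
```python
from h import *
from workcell import arm
o=arm.get_obs();print(o["clock"],o["position"],o["opening"],o["ft_force"])
for n in("scene",):
    c=arm.capture(n);im=c["color"][:,:,::-1]
    if n=="scene": im=cv2.resize(im[200:380,320:560],(800,600))
    cv2.imwrite(f"pics/{n}3.png",im)
```

```text
3.2 [0.49295609 0.16103634 0.03989777] 0.001126043936988772 [-2.91167088 -0.13848294  4.19754661]
```

View pics/scene3.png

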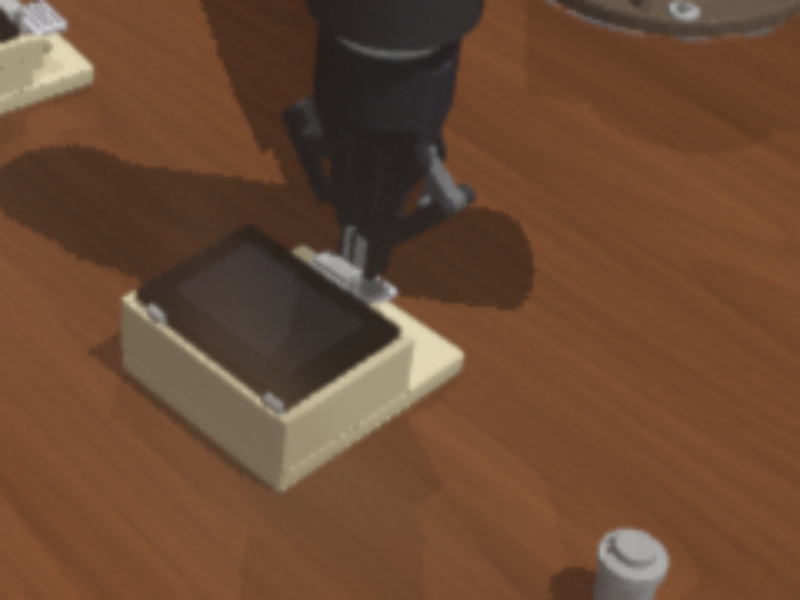

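The lid is still shut. There is 4 N down and 3 N towards -x, probably the hook leaning on the finger. I'll lift a little, shift 3 mm forward and press deeper.

Emit:
arm_command --moves '[{"tx": 0, "ty": 0, "tz": -0.4, "ax": 0, "ay": 0, "az": 0}, {"tx": 0.3, "ty": 0.1, "tz": -0.4, "ax": 0, "ay": 0, "az": 0}, {"tx": 0.3, "ty": 0.1, "tz": 0, "ax": 0, "ay": 0, "az": 0}, {"tx": 0.3, "ty": 0.1, "tz": 0.2, "ax": 0, "ay": 0, "az": 0}, {"tx": 0.3, "ty": 0.1, "tz": 0.3, "ax": 0, "ay": 0, "az": 0}, {"tx": 0.3, "ty": 0.1, "tz": 0.3, "ax": 0, "ay": 0, "az": 0}]'

```text
clock: 4.0
position: [0.4899, 0.1621, 0.0368]
eef_rot: [0.06, -3.138, 0.0]
ft_force: [-3.7, 1.9, 4.9]
opening: -0.001
```

Run:
```python
from h import *
from workcell import arm
o=arm.get_obs();print(o["clock"],o["position"],o["opening"],o["ft_force"])
for n in("scene",):
    c=arm.capture(n);im=c["color"][:,:,::-1]
    if n=="scene": im=cv2.resize(im[200:380,320:560],(800,600))
    cv2.imwrite(f"pics/{n}4.png",im)
```

```text
4.0 [0.48990012 0.16213391 0.03681166] -0.0008420734378912999 [-3.74925587  1.93444684  4.9441786 ]
```

View pics/scene4.png

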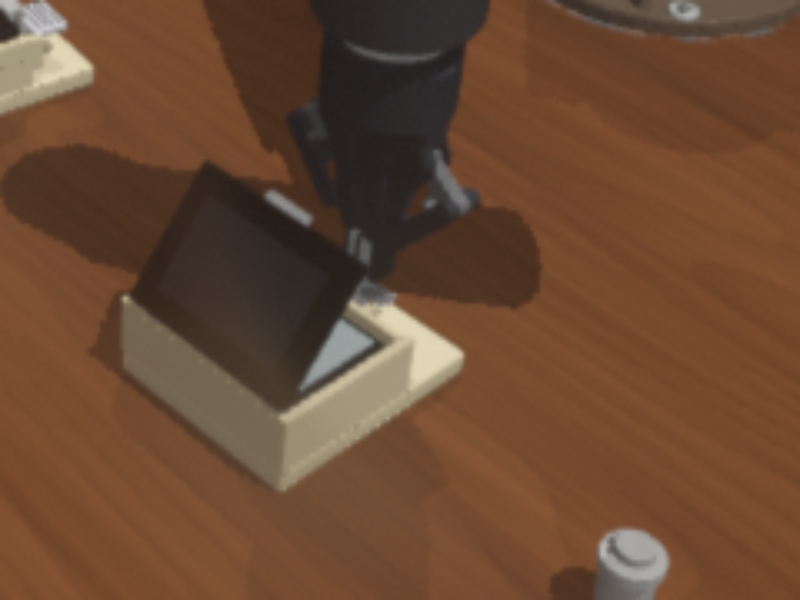

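The lid has popped up to about half open and the case has not moved (its corner is still at crop (283,490)). I'll back off upward and line up in front of the lid, 25 mm to the -y side, clear of the lip and the spring.

Run:
```python
from h import *
from workcell import arm
o=arm.get_obs()
for p in[case(-.09,0,.11),case(-.04,-.025,.11),case(.054,-.025,.11)]:print(p,*rel(o,p))
```

```text
[0.48606634 0.1625451  0.11      ] [ 0.4   0.06 -7.31] [-0.    -0.003 -0.   ]
[0.53698918 0.13948291 0.11      ] [-4.6  -2.44 -7.33] [-0.    -0.003 -0.   ]
[0.63091989 0.14309137 0.11      ] [-14.    -2.44  -7.36] [-0.    -0.003 -0.   ]
```

Emit:
arm_command --moves '[{"tx": 0.1, "ty": 0, "tz": -1, "ax": 0, "ay": 0, "az": 0}, {"tx": 0.4, "ty": 0, "tz": -3.5, "ax": 0, "ay": 0, "az": 0}, {"tx": 0.4, "ty": -0.5, "tz": -6, "ax": 0, "ay": 0, "az": 0}, {"tx": 0.4, "ty": -1.5, "tz": -7.3, "ax": 0, "ay": 0, "az": 0}, {"tx": -0.5, "ty": -2.4, "tz": -7.3, "ax": 0, "ay": 0, "az": 0}, {"tx": -2.5, "ty": -2.4, "tz": -7.3, "ax": 0, "ay": 0, "az": 0}, {"tx": -4, "ty": -2.4, "tz": -7.3, "ax": 0, "ay": 0, "az": 0}, {"tx": -4.5, "ty": -2.4, "tz": -7.3, "ax": 0, "ay": 0, "az": 0}]'

```text
clock: 5.05
position: [0.5366, 0.1393, 0.1086]
eef_rot: [0.058, -3.137, 0.001]
ft_force: [0.2, -0.2, 0.1]
opening: -0.003
```

Run:
```python
from h import *
from workcell import arm
o=arm.get_obs();print(o["clock"],o["position"],o["ft_force"])
for p in[case(.054,-.025,.11)]:print(p,*rel(o,p))
c=arm.capture("scene");im=c["color"][:,:,::-1]
cv2.imwrite("pics/scene5.png",cv2.resize(im[200:380,320:560],(800,600)))
```

```text
5.05 [0.53660736 0.13934306 0.10862362] [ 0.15850537 -0.16069236  0.07544288]
[0.63091989 0.14309137 0.11      ] [-9.44  0.02 -0.18] [-0.001 -0.004 -0.001]
```

View pics/scene5.png

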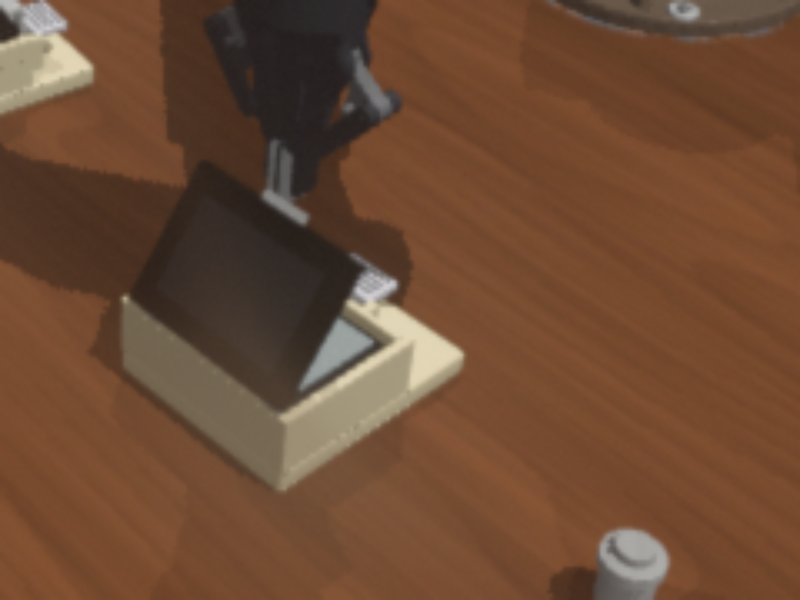

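The fingers at crop (285,175) stand in front of the lid edge, with no contact yet. I'll push back gently.

Emit:
arm_command --moves '[{"tx": -0.7, "ty": 0, "tz": 0, "ax": 0, "ay": 0, "az": 0}, {"tx": -1.5, "ty": 0, "tz": 0, "ax": 0, "ay": 0, "az": 0}, {"tx": -2.4, "ty": 0, "tz": 0, "ax": 0, "ay": 0, "az": 0}, {"tx": -3.3, "ty": 0, "tz": 0, "ax": 0, "ay": 0, "az": 0}, {"tx": -4.2, "ty": 0, "tz": 0, "ax": 0, "ay": 0, "az": 0}, {"tx": -5.1, "ty": 0, "tz": 0, "ax": 0, "ay": 0, "az": 0}, {"tx": -6, "ty": 0, "tz": 0, "ax": 0, "ay": 0, "az": 0}, {"tx": -6.8, "ty": 0, "tz": 0, "ax": 0, "ay": 0, "az": 0}]'

```text
clock: 6.1
position: [0.6057, 0.1419, 0.109]
eef_rot: [0.059, -3.138, 0.002]
ft_force: [-0.3, -1.7, 4.5]
opening: -0.002
```

Run:
```python
from h import *
from workcell import arm
o=arm.get_obs();print(o["clock"],o["position"],o["ft_force"])
for p in[case(.054,-.025,.11)]:print(p,*rel(o,p))
c=arm.capture("scene");im=c["color"][:,:,::-1]
cv2.imwrite("pics/scene6.png",cv2.resize(im[200:380,320:560],(800,600)))
```

```text
6.1 [0.60568653 0.14187152 0.10902106] [-0.34860172 -1.65399962  4.46546162]
[0.63091989 0.14309137 0.11      ] [-2.53  0.03 -0.11] [-0.001 -0.003 -0.001]
```

View pics/scene6.png

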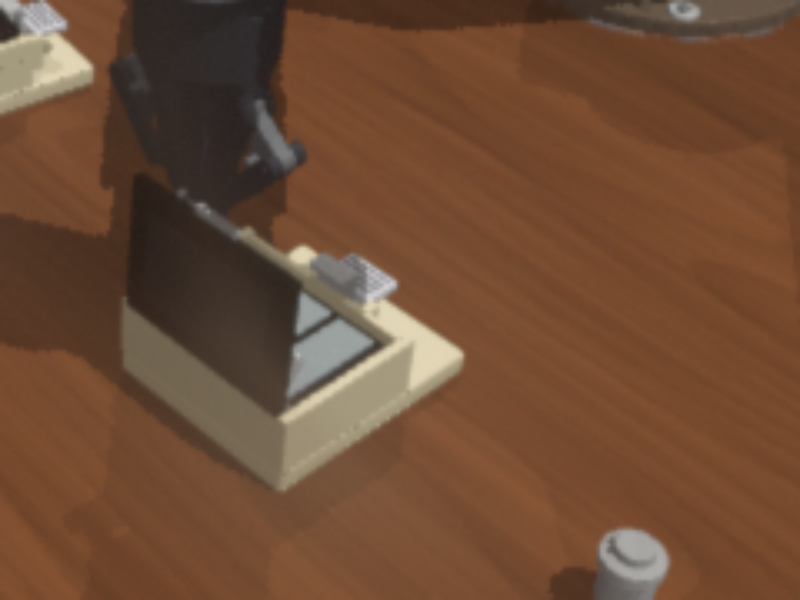

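The lid is nearly upright. I'll continue past upright, rising slightly, then hold.

Emit:
arm_command --moves '[{"tx": -0.8, "ty": 0, "tz": 0, "ax": 0, "ay": 0, "az": 0}, {"tx": -1.5, "ty": 0, "tz": -0.2, "ax": 0, "ay": 0, "az": 0}, {"tx": -2.2, "ty": 0, "tz": -0.4, "ax": 0, "ay": 0, "az": 0}, {"tx": -2.8, "ty": 0, "tz": -0.5, "ax": 0, "ay": 0, "az": 0}, {"tx": -3.1, "ty": 0, "tz": -0.5, "ax": 0, "ay": 0, "az": 0}, {"tx": -3.1, "ty": 0, "tz": -0.5, "ax": 0, "ay": 0, "az": 0}]'

```text
clock: 6.9
position: [0.6355, 0.143, 0.1128]
eef_rot: [0.058, -3.134, 0.003]
ft_force: [-7.3, 2.7, 2.3]
opening: -0.001
```

Run:
```python
from h import *
from workcell import arm
o=arm.get_obs();print(o["clock"],o["position"],o["ft_force"])
c=arm.capture("scene");im=c["color"][:,:,::-1]
cv2.imwrite("pics/scene7.png",cv2.resize(im[200:380,320:560],(800,600)))
```

```text
6.9 [0.6354535  0.14300616 0.11284452] [-7.32248072  2.66245627  2.26600263]
```

View pics/scene7.png

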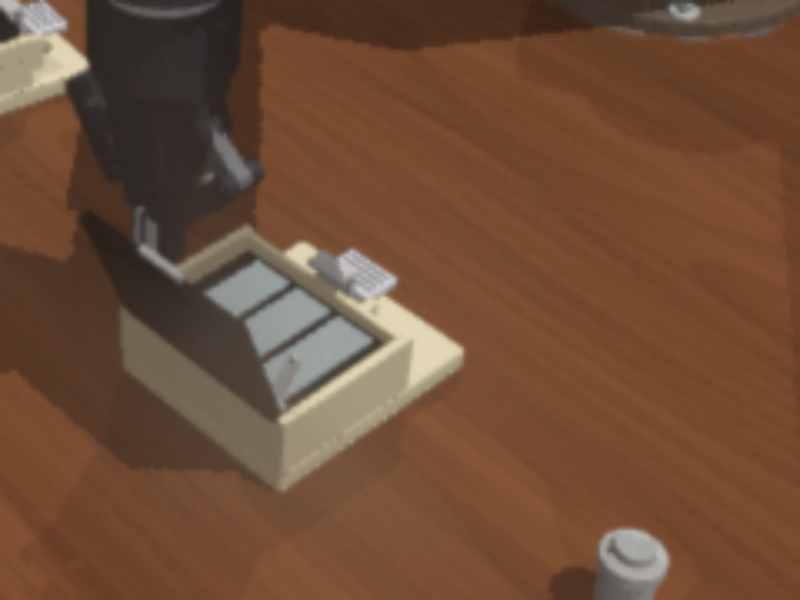

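The lid is past upright, against or near its stop (-7 N), and the case corner is still at (283,490). I'll back away forward and then up.

Emit:
arm_command --moves '[{"tx": 0.8, "ty": 0, "tz": 0, "ax": 0, "ay": 0, "az": 0}, {"tx": 2.5, "ty": 0, "tz": -0.5, "ax": 0, "ay": 0, "az": 0}, {"tx": 5, "ty": 0, "tz": -1.5, "ax": 0, "ay": 0, "az": 0}, {"tx": 8.5, "ty": 0, "tz": -4, "ax": 0, "ay": 0, "az": 0}, {"tx": 12, "ty": 0, "tz": -7, "ax": 0, "ay": 0, "az": 0}, {"tx": 15, "ty": 0, "tz": -10, "ax": 0, "ay": 0, "az": 0}, {"tx": 17, "ty": -3, "tz": -12, "ax": 0, "ay": 0, "az": 0}, {"tx": 18, "ty": -6, "tz": -13, "ax": 0, "ay": 0, "az": 0}]'

```text
clock: 7.95
position: [0.4576, 0.0762, 0.2463]
eef_rot: [0.061, -3.137, -0.0]
ft_force: [1.5, -0.3, 0.2]
opening: 0.002
```

Emit:
arm_command --moves '[{"tx": 0, "ty": -5, "tz": 0, "ax": 0, "ay": 0, "az": 0}, {"tx": 0, "ty": -10, "tz": 0, "ax": 0, "ay": 0, "az": 0}, {"tx": 0, "ty": -15, "tz": 0, "ax": 0, "ay": 0, "az": 0}, {"tx": 0, "ty": -17, "tz": 0, "ax": 0, "ay": 0, "az": 0}, {"tx": 0, "ty": -17, "tz": 0, "ax": 0, "ay": 0, "az": 0}, {"tx": 0, "ty": -17, "tz": 0, "ax": 0, "ay": 0, "az": 0}]'

```text
clock: 8.7
position: [0.4639, -0.0933, 0.2465]
eef_rot: [0.061, -3.138, -0.001]
ft_force: [-0.2, -0.2, -0.0]
opening: 0.001
```

Run:
```python
from h import *
from workcell import arm
o=arm.get_obs();print(o["clock"],o["position"],o["ft_force"],np.abs(o["dq"]).max())
c=arm.capture("scene");im=c["color"][:,:,::-1]
cv2.imwrite("pics/scene8.png",cv2.resize(im[200:380,320:560],(800,600)))
# lid angle by depth
K,R,t=cam(c);v,u=np.mgrid[0:480,0:640];Z=c["depth"];X=np.stack([(u-K[0,2])/K[0,0]*Z,(v-K[1,2])/K[1,1]*Z,Z],-1)
W=((X-t)@R-O);a=W@CX;b=W@CY;z=W[...,2]
m=(abs(b)<.058)&(z>.075)&(z<.16)&(a>.02)&(a<.13)&(Z>0)
P=np.c_[a[m],z[m]];print(m.sum(),P.min(0),P.max(0));p=np.polyfit(P[:,1],P[:,0],1);print("lid angle~",np.pi/2+np.arctan(p[0]))
d=arm.capture("top");cv2.imwrite("pics/top8.png",d["color"][:,:,::-1])
```

```text
8.7 [ 0.46386641 -0.09334971  0.24653463] [-0.1557011  -0.15854635 -0.00648457] 0.012708311630606439
920 [0.02498921 0.07507414] [0.08324433 0.14554315]
lid angle~ 1.8726538330349163
```

View pics/scene8.png

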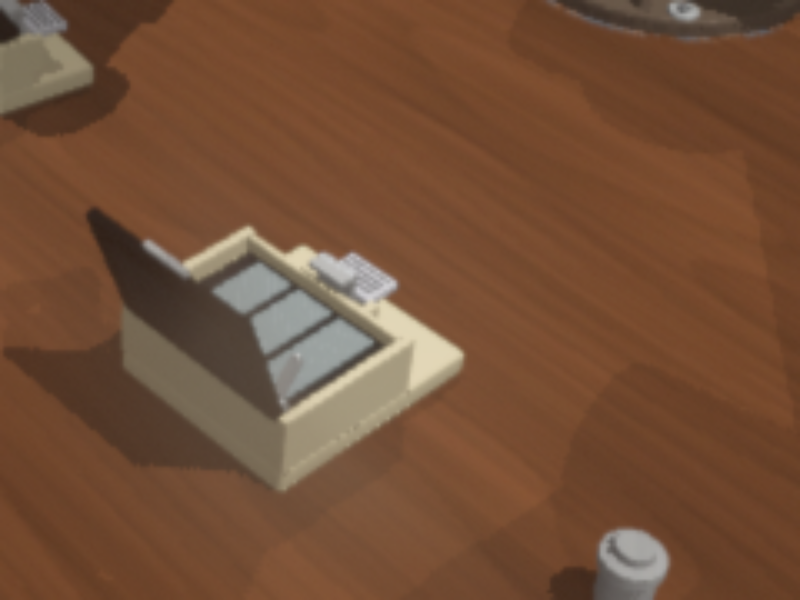

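View pics/top8.png

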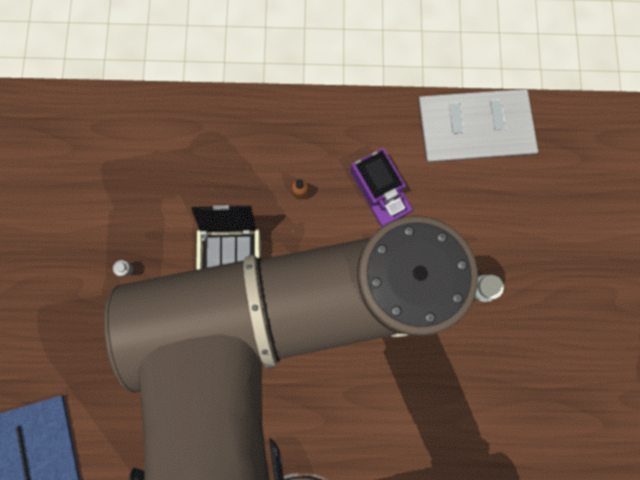

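The lid stands open by itself. Its corner is at (92,210), against (85,215) when pushed, so it may have rebounded a little. I'll wait a second and compare.

Emit:
arm_command --moves '[{"tx": 0, "ty": 0, "tz": 0, "ax": 0, "ay": 0, "az": 0}, {"tx": 0, "ty": 0, "tz": 0, "ax": 0, "ay": 0, "az": 0}, {"tx": 0, "ty": 0, "tz": 0, "ax": 0, "ay": 0, "az": 0}, {"tx": 0, "ty": 0, "tz": 0, "ax": 0, "ay": 0, "az": 0}, {"tx": 0, "ty": 0, "tz": 0, "ax": 0, "ay": 0, "az": 0}, {"tx": 0, "ty": 0, "tz": 0, "ax": 0, "ay": 0, "az": 0}, {"tx": 0, "ty": 0, "tz": 0, "ax": 0, "ay": 0, "az": 0}, {"tx": 0, "ty": 0, "tz": 0, "ax": 0, "ay": 0, "az": 0}]'

```text
clock: 9.8
position: [0.4641, -0.093, 0.2465]
eef_rot: [0.063, -3.138, -0.0]
ft_force: [-0.9, 0.0, 1.5]
opening: 0.003
```

Run:
```python
from h import *
from workcell import arm
c=arm.capture("scene");im=c["color"][:,:,::-1]
cv2.imwrite("pics/scene9.png",cv2.resize(im[200:380,230:470],(800,600)))
K,R,t=cam(c);v,u=np.mgrid[0:480,0:640];Z=c["depth"];X=np.stack([(u-K[0,2])/K[0,0]*Z,(v-K[1,2])/K[1,1]*Z,Z],-1)
W=((X-t)@R-O);a=W@CX;b=W@CY;z=W[...,2]
m=(abs(b)<.058)&(z>.075)&(z<.16)&(a>.02)&(a<.13)&(Z>0)
P=np.c_[a[m],z[m]];print(m.sum(),P.min(0),P.max(0));p=np.polyfit(P[:,1],P[:,0],1);print("lid angle~",np.pi/2+np.arctan(p[0]))
s=np.load("scene0.npz")
# expected lid outer front corner projections at several angles, crop coords of scene8
for th in(1.8,1.87,1.92):
  for h in(0,.008):
    q=case(.045-.09*np.cos(th)+h*np.sin(th),-.06,.055+.09*np.sin(th)+h*np.cos(th));e=proj(s,q)[0];print(th,h,((e-[320,200])*10/3).round(1))
# movement of others: difference
d=cv2.absdiff(s["color"],c["color"]).max(2)
g0=cv2.cvtColor(s["color"],6);g1=cv2.cvtColor(c["color"],6)
for n,(x,y) in dict(obj=(509,373),drop=(288,296),jar=(270,178),nar=(305,218),pur=(235,257),wide=(405,320)).items():
    w=22;r=cv2.matchTemplate(g1[y-w-6:y+w+6,x-w-6:x+w+6],g0[y-w:y+w,x-w:x+w],cv2.TM_CCOEFF_NORMED);_,mx,_,l=cv2.minMaxLoc(r);print(n,l[0]-6,l[1]-6,round(mx,3))
```

```text
935 [0.02461279 0.07503242] [0.08406719 0.14586318]
lid angle~ 1.8828699006761394
1.8 0 [102.  188.7]
1.8 0.008 [ 90.9 197.2]
1.87 0 [ 93.3 195.7]
1.87 0.008 [ 82.4 204.9]
1.92 0 [ 87.2 201. ]
1.92 0.008 [ 76.4 210.7]
obj 0 0 0.992
drop 0 0 0.944
jar 0 0 0.924
nar 0 0 0.952
pur 0 0 0.996
wide -4 3 0.366
```

View pics/scene9.png

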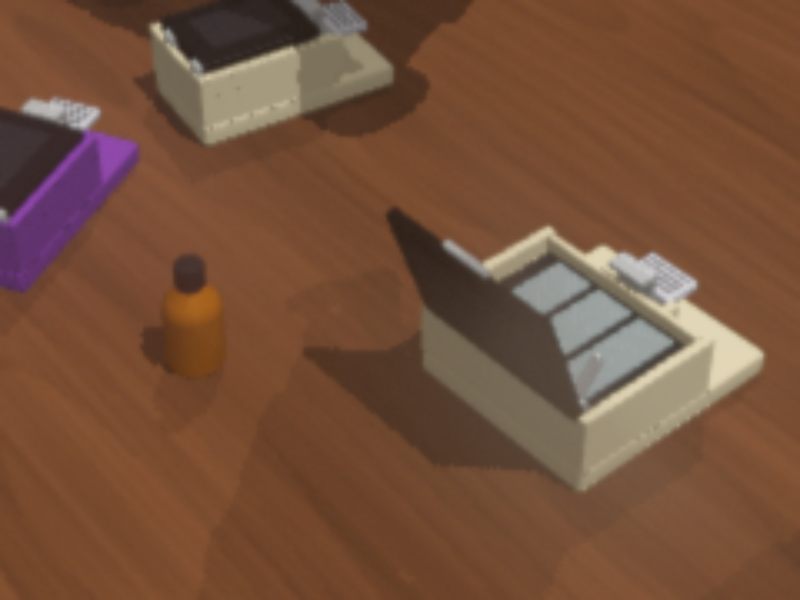

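The lid may still be creeping back, so I'll wait longer; there is plenty of time.

Emit:
arm_command --moves '[{"tx": 0, "ty": 0, "tz": 0, "ax": 0, "ay": 0, "az": 0}, {"tx": 0, "ty": 0, "tz": 0, "ax": 0, "ay": 0, "az": 0}, {"tx": 0, "ty": 0, "tz": 0, "ax": 0, "ay": 0, "az": 0}, {"tx": 0, "ty": 0, "tz": 0, "ax": 0, "ay": 0, "az": 0}, {"tx": 0, "ty": 0, "tz": 0, "ax": 0, "ay": 0, "az": 0}, {"tx": 0, "ty": 0, "tz": 0, "ax": 0, "ay": 0, "az": 0}, {"tx": 0, "ty": 0, "tz": 0, "ax": 0, "ay": 0, "az": 0}, {"tx": 0, "ty": 0, "tz": 0, "ax": 0, "ay": 0, "az": 0}]'

```text
clock: 10.85
position: [0.4641, -0.093, 0.2465]
eef_rot: [0.063, -3.138, -0.0]
ft_force: [0.1, -0.3, -0.6]
opening: 0.002
```

Emit:
arm_command --moves '[{"tx": 0, "ty": 0, "tz": 0, "ax": 0, "ay": 0, "az": 0}, {"tx": 0, "ty": 0, "tz": 0, "ax": 0, "ay": 0, "az": 0}, {"tx": 0, "ty": 0, "tz": 0, "ax": 0, "ay": 0, "az": 0}, {"tx": 0, "ty": 0, "tz": 0, "ax": 0, "ay": 0, "az": 0}, {"tx": 0, "ty": 0, "tz": 0, "ax": 0, "ay": 0, "az": 0}, {"tx": 0, "ty": 0, "tz": 0, "ax": 0, "ay": 0, "az": 0}, {"tx": 0, "ty": 0, "tz": 0, "ax": 0, "ay": 0, "az": 0}, {"tx": 0, "ty": 0, "tz": 0, "ax": 0, "ay": 0, "az": 0}]'

```text
clock: 11.85
position: [0.4641, -0.093, 0.2465]
eef_rot: [0.063, -3.138, -0.0]
ft_force: [-0.7, -0.6, -0.7]
opening: 0.002
```

Run:
```python
from h import *
from workcell import arm
for i in range(3):
    c=arm.capture("scene")
    K,R,t=cam(c);v,u=np.mgrid[0:480,0:640];Z=c["depth"];X=np.stack([(u-K[0,2])/K[0,0]*Z,(v-K[1,2])/K[1,1]*Z,Z],-1)
    W=((X-t)@R-O);a=W@CX;b=W@CY;z=W[...,2]
    m=(abs(b)<.058)&(z>.075)&(z<.16)&(a>.02)&(a<.13)&(Z>0)
    P=np.c_[a[m],z[m]];p=np.polyfit(P[:,1],P[:,0],1);print(m.sum(),"lid angle~",np.pi/2+np.arctan(p[0]))
cv2.imwrite("pics/scene10.png",cv2.resize(c["color"][200:380,320:560,::-1],(800,600)))
# body corner shift: front right base, plinth
s=np.load("scene0.npz");g0=cv2.cvtColor(s["color"],6);g1=cv2.cvtColor(c["color"],6)
for x,y in((405,338),(452,305)):
    w=8;r=cv2.matchTemplate(g1[y-w-6:y+w+6,x-w-6:x+w+6],g0[y-w:y+w,x-w:x+w],cv2.TM_CCOEFF_NORMED);_,mx,_,l=cv2.minMaxLoc(r);print(l[0]-6,l[1]-6,round(mx,3))
```

```text
924 lid angle~ 1.8779207216879072
925 lid angle~ 1.8715804291886988
926 lid angle~ 1.877906656246018
0 0 0.999
0 0 0.995
```

View pics/scene10.png

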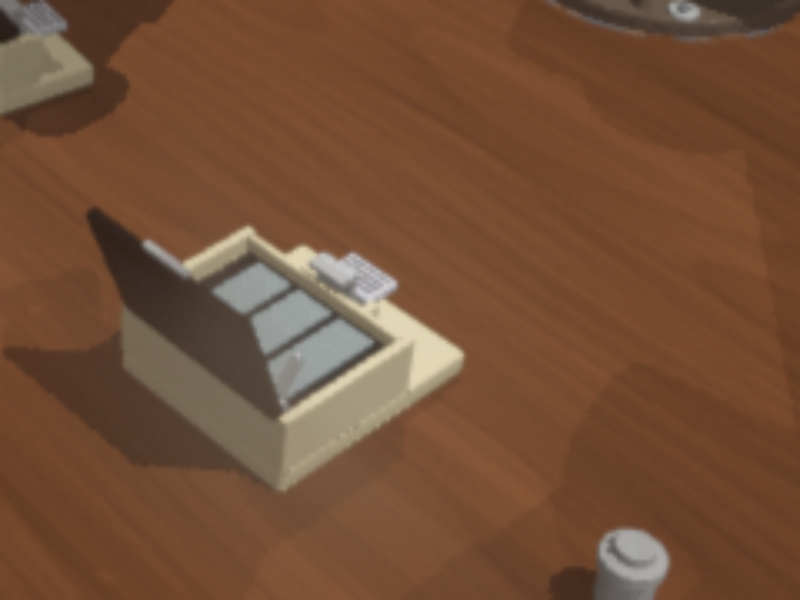

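The lid is stationary at its stop: about 1.88 measured, and edge effects bias the fit a little below 1.92. The case corners have moved 0 px. I'm handing the job in.

```bash
python3 -c "
from workcell import arm
print(arm.close_job())"
```

```text
the job is handed in; nothing more can be done
None
```

The wide case is open and its lid stays open by itself. I pressed its release tab with the closed fingers, pushed the lid back past upright to its stop, then drew the arm clear and handed in at about 12 s.

- **Retry on the press:** the first press did not free the lid. I lifted slightly, moved 3 mm forward and pressed about 3 mm deeper, and the lid popped up.
- **Lid:** it held still for the last 3 s with the arm clear. The depth fit gave about 1.88 rad against the nominal stop of 1.92. I put the gap down to bias in the fit, because the lid was not moving.
- **Nothing shifted:** the wide case's corners, the narrow case, the purple look-alike and the three bystanders all showed 0 px of movement in the scene camera. The narrow case is still shut. The highest force I read at the end of a move was about 8 N.

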